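# Slide the brass blank out over the end of the board

### The job

With the fingertips, push the brass blank so that it lies square with one long edge against the dark fence of the grey-topped board, and about a third of its length sticks out over the end of the board nearest the pitch bowl, ready to be taken by its edge. Only slide it: never lift, tip or drop it. Leave the red-lidded tin, the glass mug and the hammer where they are.

Things in the scene. Friction and masses are not known exactly. Their poses are not given: they have to be found in the camera images.
- board: Grey-topped wooden slab fixed on the bench, 190 mm along x, 280 mm along y, 40 mm high; origin at the centre of its underside, x away from the robot (turned up to 15 degrees), z up. Along its far (+x) edge runs a dark fence strip, full length, 15 mm wide, rising 15 mm above the slab: inner face at x = +80 mm, top at z = 55 mm. Both ends (y = +140 and -140 mm) are open, the bench 40 mm below
- blank: Loose flat plain brass plate, 80 mm along its x, 120 mm along its y, 5 mm thick, about 0.4 kg, lying flat on the slab (friction resists sliding with 2 to 8 N); origin at the centre of its underside. At the start it is clear of the fence, wholly on the slab and turned up to about 15 degrees against the board
- pitch_bowl: Dark steel bowl filled with black pitch, 112 mm across, 55 mm high, fixed on the bench beyond one end of the board, left or right; it tells which end of the board is meant. Origin at the centre of its underside
- tin: Loose flat round tin with a red lid, 96 mm across, 30 mm high, standing beyond the other end of the board; origin at the centre of its underside. To be left alone
- mug: Loose amber glass mug, 72 mm across the rim, 85 mm high, with a handle, standing upright on the bench nearer the robot than the board, to the robot's right; origin at the centre of its underside. To be left alone
- hammer: Loose hammer with a wooden handle, 240 mm long, lying on the bench beyond the fence on the robot's left, roughly parallel to the fence; to be left alone
Not all that is in view belongs to the job. Several things have the shape of the blank; the one meant has the colours described above.

How it is judged:
By the outcome, as a careful person would: the job done as asked, in the order asked, and still so for the second after the job is handed in, with the robot touching nothing.
It also fails if it takes over 50 s, if anything falls off the work surface, if the arm or the gripper's body presses on something with over 40 N, if the wrist force passes 120 N, or if a joint passes its speed limit or range.

### The arm

A 7-joint arm with a two-finger parallel gripper is mounted at the origin on the work surface. World frame = base frame: x ahead of the robot, y to its left, z up, the work surface at z = 0. Lengths are in m, angles in rad, forces in N, time in s.
With the tool pointing down it reaches from about 0.4 to 0.85 m from the base axis. Payload 4.5 kg.
Tool frame: the origin (TCP) lies midway between the tips of the shut fingers; the grasp point (between the pads) lies r.grip_depth behind it (r.grip_depth is the distance from the TCP to the grasp point, in m); x points along the fingers, y is the direction in which the jaws open and shut, and the axes are right-handed (so a half turn about x gives the same grasp; the last joint's range is limited). The gripper opens to 88 mm and grips with 3 to 60 N. Pads are 18 mm wide; open, the fingers measure 123 mm over their backs; the gripper's body (75 mm by 187 mm) begins 45 mm behind the grasp point.
Start: joints at [-1.239, 0.689, -0.195, 1.565, 0.157, 0.902, -0.215], TCP at [0.183, 0.598, 0.239] pointing down, gripper open.
Joint ranges: [-3.01, 3.01], [-0.46, 2.08], [-1.47, 1.51], [0.13, 2.56], [-1, 4.14], [0.04, 2.09], [-2.66, 2.66]. Speed limits (rad/s): [2.57, 2.57, 3.14, 3.14, 3.14, 3.14, 3.14].

### API

Orientations are given as a unit quaternion [w, x, y, z].
In Python, from bench import readout, imaging, r gives the robot as it stands.
- The arm moves only by the tool send_rows, never from a script. Its argument "moves" is a list of rows, each an object with "rot": the turn, a rotation vector about the tool's x, y, z in degrees, a list of three; "dp": the shift along the tool's x, y, z in m, a list of three; "gripper": the opening in per cent of the stroke, from 0 (shut) to 100 (fully open). A call has exactly 5 rows; each row shifts and turns the commanded pose from where the row before left it, along the tool's axes as they then stand; what a row does not reach is not made up. A row lasts 1/10 s, in which the tool goes at most 50 mm and 8.59 degrees, less where a joint would pass 70% of its speed; a pose out of reach is approached as far as the arm can. A call with a gripper value outside its range is refused whole. The fingers move at their own pace and stop on an object; "grip_force" is the grip in N (left out, the last holds). Time passes only in rows, so rows that do not move let the fingers close, or fill a call up. It gives the time, the measured TCP pose, the force and the opening at its end, in the units of the state.
- readout.observe(): the state, without advancing time (a new reading comes with each control period).
- imaging.camera(name): name is "scene" or "side" or "wrist"; returns the picture (420x560x3 uint8, red, green, blue); there is no depth.
- imaging.calibration(name): a dict with "K" (3x3 intrinsics, pixels), "R" (3x3) and "t" (3): a world point X has camera coordinates R X + t. Camera axes: x right, y down, z forward; pixel columns grow to the right and rows downward; lengths in m; the calibration is good to about 2 mm. The wrist camera is an equidistant fisheye: a pixel r from the principal point sees the ray r / f radians off the axis. A picture is of the moment at which its call begins: read the wrist's pose just before it. calibration takes no time and is no camera call; for the wrist camera it gives the pose at the moment of the call.
- r.close_job(): hands the job in, once; it reports no verdict.
The state is a dict: "t": time; "qpos": joint angles; "dq": joint speeds; "joint_torque": joint torques, N m; "tcp_pos": TCP position; "orientation": TCP orientation; "wrist_force": force on the tool from outside, world axes, zero at the start; "moment": the same for the moment, N m; "opening": finger opening in m.
Only numpy, scipy, OpenCV 4.12 (cv2) and the standard library are available. Lean on these libraries where they do the work, as an engineer would, in place of code of your own. Each camera call takes 0.05 s, during which the arm holds its last target.

## Working session

There is one attempt and no reset: what is moved stays moved. The work goes in short steps, Python scripts to look and compute and a tool call to move; the robot and the scene stay as the last step left them, time stands still between calls to the robot, and variables do not carry over. Pictures are saved under pics/ and viewed, and the job is handed in when it is done.

Besides the shell and the picture viewer there is one more tool, called after "Request:" by a JSON object that holds its "name" and its "arguments". send_rows: Moves the arm, as the interface text tells. Its arguments: {"type":"object","properties":{"moves":{"type":"array","items":{"type":"object","properties":{"rot":{"type":"array","items":{"type":"number"}},"dp":{"type":"array","items":{"type":"number"}},"gripper":{"type":"number"}}}},"grip_force":{"type":"number"}},"required":["moves"]}

```bash
mkdir -p pics; ls; python3 - <<'E'
from bench import readout, imaging, r
import cv2
s=readout.observe();print({k:(v if not hasattr(v,'round') else v) for k,v in s.items()}); print(r.grip_depth)
for n in ("scene","side"):
    im=imaging.camera(n); cv2.imwrite(f'pics/{n}0.png',im[:,:,::-1]); print(n,imaging.calibration(n))
E
```

```text
pics
{'t': 0.0, 'qpos': array([-1.23922133,  0.69000796, -0.19450875,  1.5663433 ,  0.1573596 ,
        0.90249336, -0.21513744]), 'dq': array([-0.00017505, -0.00082947, -0.00022914,  0.000815  ,  0.00049848,
       -0.00052544,  0.00118704]), 'joint_torque': array([-1.20778270e-03, -5.27558041e+01, -1.26741372e+00, -1.53429759e+01,
       -5.26600331e-02,  6.66684355e-03,  1.85396375e-04]), 'tcp_pos': array([0.18325013, 0.596871  , 0.23789514]), 'orientation': array([ 0.69925421,  0.1042081 ,  0.69932127, -0.10551766]), 'wrist_force': array([ 0.03472281, -0.44062112, -0.28972413]), 'moment': array([ 0.02416273,  0.00158159, -0.04761713]), 'opening': 0.08804616391226258}
0.0187
scene {'K': array([[542.42752353,   0.        , 280.13653553],
       [  0.        , 542.42752353, 205.39434285],
       [  0.        ,   0.        ,   1.        ]]), 'R': array([[-0.85851309,  0.5126371 , -0.01258898],
       [ 0.43684729,  0.71829012, -0.54150139],
       [-0.26855116, -0.47038549, -0.84060559]]), 't': array([ 0.48875504, -0.23002164,  1.72581557])}
side {'K': array([[521.13631925,   0.        , 270.97036021],
       [  0.        , 521.13631925, 201.95317756],
       [  0.        ,   0.        ,   1.        ]]), 'R': array([[ 0.73684724, -0.6759601 , -0.01157922],
       [-0.51516343, -0.55031086, -0.65708797],
       [ 0.43779308,  0.49013865, -0.75372497]]), 't': array([-0.41822948,  0.34562517,  1.06563127])}
```

View pics/scene0.png

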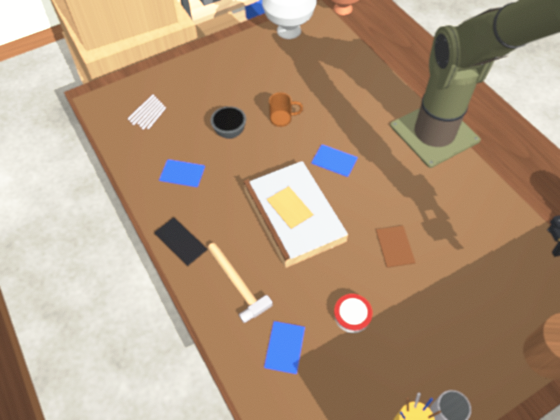

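View pics/side0.png

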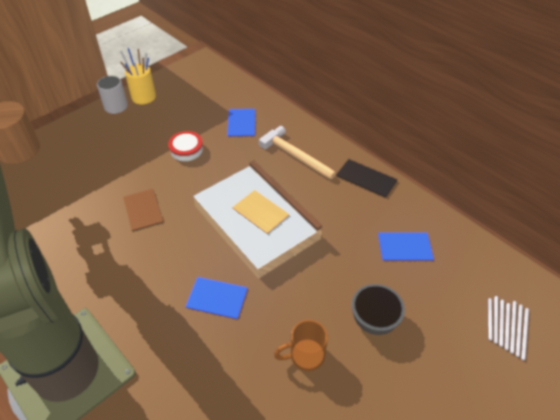

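Candidates with the blank's shape in the scene view are the blue plates (182,173), (334,160) and (285,347), the black plate (180,240), the brown plate (396,246) and the yellow brass plate on the board (290,207). I choose the one at (290,207). The bowl at (228,120) is on the robot's right, so the -y end is meant. The tin is at (353,312), the mug at (280,108) and the hammer at (240,285). Next I measure and take a close crop.

```bash
cat > h.py <<'E'
import numpy as np, cv2
from bench import readout, imaging, r
def ray(cal,uv):
    uv=np.asarray(uv,float).reshape(-1,2)
    d=np.c_[uv,np.ones(len(uv))]@np.linalg.inv(cal['K']).T@cal['R']
    o=-cal['R'].T@cal['t']; return o,d
def plane(cal,uv,z):
    o,d=ray(cal,uv); return o+d*((z-o[2])/d[:,2])[:,None]
def proj(cal,X):
    c=np.atleast_2d(X)@cal['R'].T+cal['t']; p=c@cal['K'].T; return p[:,:2]/p[:,2:]
def brass(im,cal,z=0.045):
    # quad of the brass mask
    h=cv2.cvtColor(im,cv2.COLOR_RGB2HSV)
    m=cv2.inRange(h,(15,80,150),(30,255,255))
    cs,_=cv2.findContours(m,cv2.RETR_EXTERNAL,cv2.CHAIN_APPROX_NONE)
    out=[]
    for c in cs:
        if cv2.contourArea(c)<300: continue
        P=plane(cal,c.reshape(-1,2),z)[:,:2]
        out.append((cv2.contourArea(c),c.reshape(-1,2).mean(0),cv2.minAreaRect((P*1000).astype(np.float32))))
    return out,m
def slab(im,cal):
    h=cv2.cvtColor(im,cv2.COLOR_RGB2HSV)
    m=cv2.inRange(h,(0,0,170),(180,45,255))
    cs,_=cv2.findContours(m,cv2.RETR_EXTERNAL,cv2.CHAIN_APPROX_NONE)
    out=[]
    for c in cs:
        if cv2.contourArea(c)<2500: continue
        P=plane(cal,c.reshape(-1,2),.04)[:,:2]
        out.append((cv2.contourArea(c),c.reshape(-1,2).mean(0),cv2.minAreaRect((P*1000).astype(np.float32))))
    return out,m
E
python3 - <<'E'
from h import *
for n in ("scene","side"):
    im=cv2.imread(f'pics/{n}0.png')[:,:,::-1].copy(); cal=imaging.calibration(n)
    for f in (brass,slab):
        o,m=f(im,cal)
        for a,c,rr in o: print(n,f.__name__,a,c.round(),np.round(cv2.boxPoints(rr)).tolist(),np.round(rr[0]),np.round(rr[1]),round(rr[2],1))
    x=(210,150) if n=='scene' else (170,130)
    c=im[x[1]:x[1]+150,x[0]:x[0]+170]
    cv2.imwrite(f'pics/{n}0c.png',cv2.resize(c,None,fx=4,fy=4,interpolation=cv2.INTER_CUBIC)[:,:,::-1])
E
```

```text
scene brass 449.0 [414. 412.] [[549.0, 642.0], [626.0, 596.0], [646.0, 629.0], [569.0, 676.0]] [598. 636.] [39. 90.] 59.0
scene brass 913.5 [289. 207.] [[510.0, 79.0], [518.0, -39.0], [595.0, -33.0], [586.0, 85.0]] [552.  23.] [ 77. 118.] 4.2
scene brass 478.0 [288. 237.] [[463.0, 189.0], [627.0, -102.0], [772.0, -19.0], [608.0, 271.0]] [617.  85.] [167. 333.] 29.5
scene brass 8587.0 [150.  26.] [[199.0, -1182.0], [847.0, -1233.0], [885.0, -749.0], [238.0, -698.0]] [ 542. -965.] [486. 649.] 85.5
scene slab 5099.5 [297. 209.] [[432.0, -102.0], [607.0, -119.0], [635.0, 163.0], [460.0, 181.0]] [533.  31.] [284. 175.] 84.3
scene slab 47515.5 [ 86. 251.] [[866.0, -1003.0], [1269.0, -1028.0], [1360.0, 416.0], [957.0, 442.0]] [1113. -293.] [1447.  404.] 86.4
scene slab 4921.5 [536.  85.] [[-641.0, -107.0], [-477.0, -279.0], [-92.0, 89.0], [-256.0, 261.0]] [-367.   -9.] [533. 238.] 43.7
side brass 1036.5 [310. 407.] [[252.0, -383.0], [323.0, -449.0], [362.0, -407.0], [291.0, -341.0]] [ 307. -395.] [57. 96.] 47.2
side brass 492.5 [475. 386.] [[510.0, -624.0], [536.0, -645.0], [616.0, -548.0],
[... 343 characters left out ...]
6.0], [516.0, -43.0], [595.0, -37.0], [586.0, 82.0]] [551.  20.] [ 79. 120.] 4.3
side brass 5214.0 [ 96. 250.] [[44.0, -124.0], [300.0, -155.0], [364.0, 356.0], [107.0, 388.0]] [204. 116.] [515. 258.] 83.0
side brass 620.0 [304. 157.] [[738.0, 191.0], [754.0, -23.0], [790.0, -20.0], [774.0, 194.0]] [764.  85.] [ 36. 215.] 4.2
side brass 846.0 [139.  82.] [[535.0, 592.0], [607.0, 554.0], [710.0, 748.0], [638.0, 787.0]] [623. 670.] [220.  81.] 62.0
side slab 6199.0 [254. 216.] [[434.0, -101.0], [610.0, -118.0], [637.0, 162.0], [461.0, 179.0]] [535.  30.] [281. 177.] 84.4
side slab 2739.5 [135.  49.] [[578.0, 740.0], [856.0, 739.0], [858.0, 1023.0], [579.0, 1025.0]] [718. 882.] [284. 278.] 89.6
```

View pics/scene0c.png

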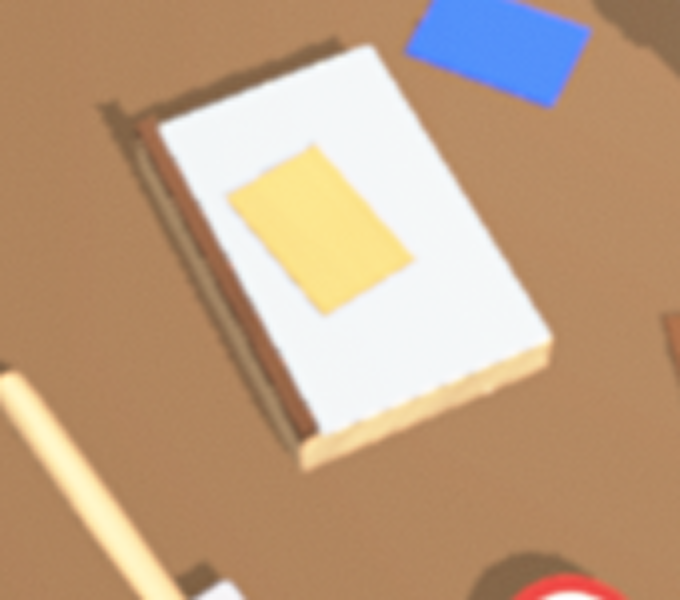

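View pics/side0c.png

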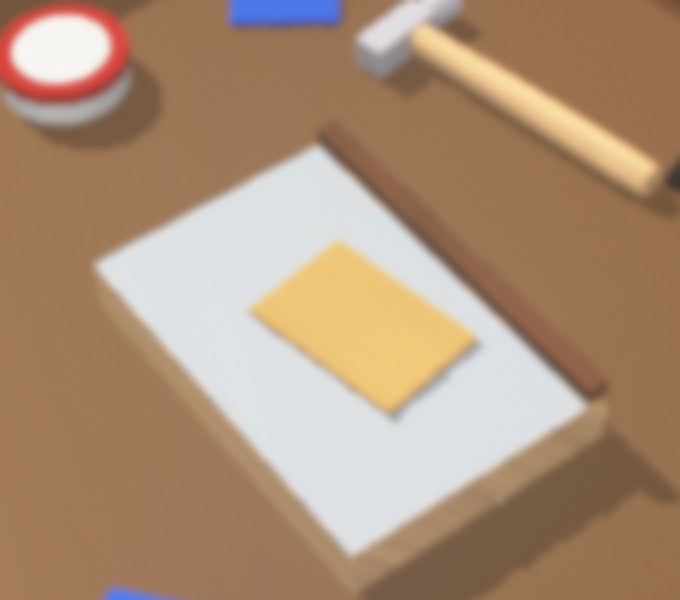

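The crop confirms that the plate is brass-yellow, lying on the grey slab and clear of the fence. Both views agree within 3 mm, and the slab measures 176x282 mm and the plate 78x119 mm. Next: the tool axes, the positions of the obstacles and the move amounts.

```bash
cat >> h.py <<'E'
from scipy.spatial.transform import Rotation as Ro
O=np.array([.542,.0298]); yaw=np.radians(-5.55)
XB=np.array([np.cos(yaw),np.sin(yaw)]); YB=np.array([-np.sin(yaw),np.cos(yaw)])
def b2w(x,y): return O+XB*x/1000+YB*y/1000
def w2b(p): d=np.asarray(p)[...,:2]-O; return np.stack([d@XB,d@YB],-1)*1000
def tool():
    s=readout.observe(); q=s['orientation']; return np.array(s['tcp_pos']),Ro.from_quat([q[1],q[2],q[3],q[0]]),s
def goto(xb,yb,z,jaw):  # jaw: 'x' or 'y' : jaw axis along board axis; prints dp in tool axes (before turn) and turn
    p,R,s=tool(); M=R.as_matrix()
    T=np.r_[b2w(xb,yb),z]; a=XB if jaw=='x' else YB
    best=None
    for sg in (1,-1):
        ty=np.r_[sg*a,0]; tx=np.array([0,0,-1.]); Rt=Ro.from_matrix(np.c_[tx,ty,np.cross(tx,ty)])
        rv=np.degrees((R.inv()*Rt).as_rotvec())
        print(jaw,sg,'rot',rv.round(2),'dp after turn',(Rt.inv().apply(T-p)*1000).round(1))
    print('dp in current axes mm',(M.T@(T-p)*1000).round(1),'tcp board',w2b(p).round(1),'z',p[2].round(4),'F',s['wrist_force'].round(1),'t',s['t'],'q',s['qpos'].round(2), 'open',s['opening'])
E
python3 - <<'E'
from h import *
print(tool()[1].as_matrix().round(3)); goto(5,80,.10,'x')
c=imaging.calibration('scene');d=imaging.calibration('side')
for n,uv,uv2,z in (('bowl',(228,120),(379,307),.055),('mug',(280,98),(309,335),.085),('tin',(353,312),(186,143),.03)):
    for cc,u in ((c,uv),(d,uv2)): print(n,w2b(plane(cc,u,z)[0]).round())
E
```

```text
[[-0.     0.293  0.956]
 [-0.002  0.956 -0.293]
 [-1.    -0.002  0.   ]]
x 1 rot [7.849e+01 7.000e-02 7.000e-02] dp after turn [138.  416.9 449.8]
x -1 rot [-1.0151e+02 -8.0000e-02  7.0000e-02] dp after turn [ 138.  -416.9 -449.8]
dp in current axes mm [ 138.6 -357.4  498.3] tcp board [-411.9  529.8] z 0.238 F [ 0.2  0.6 -0.5] t 0.1 q [-1.24  0.69 -0.19  1.57  0.16  0.9  -0.22] open 0.0879956928379149
bowl [  46. -372.]
bowl [  46. -381.]
mug [-128. -359.]
mug [-122. -352.]
tin [ -1. 341.]
tin [ -2. 330.]
```

Request:
{"name": "send_rows", "arguments": {"moves": [{"rot": [0,0,0],"dp": [0,-0.024,0.033],"gripper": 40},{"rot": [0,0,0],"dp": [0,-0.024,0.033],"gripper": 40},{"rot": [0,0,0],"dp": [0,-0.024,0.033],"gripper": 40},{"rot": [0,0,0],"dp": [0,-0.024,0.033],"gripper": 40},{"rot": [0,0,0],"dp": [0,-0.024,0.033],"gripper": 40}]}}

```text
t: 0.6
tcp_pos: [0.3066, 0.4327, 0.2385]
orientation: [0.699, 0.105, 0.699, -0.105]
wrist_force: [0.7, 0.1, 0.2]
opening: 0.0501
```

Request:
{"name": "send_rows", "arguments": {"moves": [{"rot": [0,0,0],"dp": [0,-0.024,0.033],"gripper": 40},{"rot": [0,0,0],"dp": [0,-0.024,0.033],"gripper": 40},{"rot": [0,0,0],"dp": [0,-0.024,0.033],"gripper": 40},{"rot": [0,0,0],"dp": [0,-0.024,0.033],"gripper": 40},{"rot": [0,0,0],"dp": [0,-0.024,0.033],"gripper": 40}]}}

```text
t: 1.1
tcp_pos: [0.4291, 0.2697, 0.2385]
orientation: [0.699, 0.105, 0.699, -0.105]
wrist_force: [0.9, 0.3, 0.0]
opening: 0.0355
```

Request:
{"name": "send_rows", "arguments": {"moves": [{"rot": [0,0,0],"dp": [0,-0.024,0.033],"gripper": 40},{"rot": [0,0,0],"dp": [0,-0.024,0.033],"gripper": 40},{"rot": [0,0,0],"dp": [0,-0.024,0.033],"gripper": 40},{"rot": [0,0,0],"dp": [0,-0.024,0.033],"gripper": 40},{"rot": [0,0,0],"dp": [0,-0.024,0.033],"gripper": 40}]}}

```text
t: 1.6
tcp_pos: [0.5515, 0.1065, 0.2384]
orientation: [0.699, 0.105, 0.7, -0.105]
wrist_force: [0.6, 0.8, -0.1]
opening: 0.0351
```

Request:
{"name": "send_rows", "arguments": {"moves": [{"rot": [7.85,0,0],"dp": [0,0,0],"gripper": 40},{"rot": [7.85,0,0],"dp": [0,0,0],"gripper": 40},{"rot": [7.85,0,0],"dp": [0,0,0],"gripper": 40},{"rot": [7.85,0,0],"dp": [0,0,0],"gripper": 40},{"rot": [7.85,0,0],"dp": [0,0,0],"gripper": 40}]}}

```text
t: 2.1
tcp_pos: [0.5506, 0.1081, 0.2383]
orientation: [0.622, 0.335, 0.623, -0.336]
wrist_force: [-0.7, 0.4, 0.4]
opening: 0.0351
```

Request:
{"name": "send_rows", "arguments": {"moves": [{"rot": [7.85,0,0],"dp": [0,0,0],"gripper": 40},{"rot": [7.85,0,0],"dp": [0,0,0],"gripper": 40},{"rot": [7.85,0,0],"dp": [0,0,0],"gripper": 40},{"rot": [7.85,0,0],"dp": [0,0,0],"gripper": 40},{"rot": [7.85,0,0],"dp": [0,0,0],"gripper": 40}]}}

```text
t: 2.6
tcp_pos: [0.5506, 0.1081, 0.2384]
orientation: [-0.474, -0.525, -0.474, 0.525]
wrist_force: [0.2, -0.3, -0.1]
opening: 0.0353
```

```bash
python3 - <<'E'
from h import *
goto(5,85,.06,'x')
E
```

```text
x 1 rot [-0.33  0.01  0.05] dp after turn [178.4   4.   -6.2]
x -1 rot [ 1.7967e+02  8.0000e-02 -2.0000e-02] dp after turn [178.4  -4.    6.2]
dp in current axes mm [178.4   4.1  -6.3] tcp board [ 1.  78.8] z 0.2384 F [ 0.2 -0.3 -0.1] t 2.6 q [-0.36  0.61  0.14  1.77 -0.12  0.77 -0.26] open 0.03528711468263059
```

Request:
{"name": "send_rows", "arguments": {"moves": [{"rot": [-0.3,0,0],"dp": [0.036,0.004,-0.006],"gripper": 40},{"rot": [0,0,0],"dp": [0.036,0,0],"gripper": 40},{"rot": [0,0,0],"dp": [0.036,0,0],"gripper": 40},{"rot": [0,0,0],"dp": [0.036,0,0],"gripper": 40},{"rot": [0,0,0],"dp": [0.034,0,0],"gripper": 40}]}}

```text
t: 3.1
tcp_pos: [0.5551, 0.1138, 0.0589]
orientation: [-0.476, -0.522, -0.477, 0.523]
wrist_force: [-0.1, 0.2, -0.3]
opening: 0.035
```

Request:
{"name": "send_rows", "arguments": {"moves": [{"rot": [0,0,0],"dp": [0.005,0,0],"gripper": 40},{"rot": [0,0,0],"dp": [0.005,0,0],"gripper": 40},{"rot": [0,0,0],"dp": [0.005,0,0],"gripper": 40},{"rot": [0,0,0],"dp": [0.0025,0,0],"gripper": 40},{"rot": [0,0,0],"dp": [0,0,0],"gripper": 40}]}}

```text
t: 3.6
tcp_pos: [0.5561, 0.1138, 0.044]
orientation: [0.477, 0.523, 0.476, -0.522]
wrist_force: [-0.1, 0.6, 0.3]
opening: 0.0355
```

```bash
python3 - <<'E'
from h import *
goto(5,85,.0425,'x')
for n,x in (('scene',(230,150)),('side',(170,130))):
    im=imaging.camera(n); cv2.imwrite(f'pics/{n}1.png',cv2.resize(im[x[1]:x[1]+150,x[0]:x[0]+170],None,fx=4,fy=4,interpolation=cv2.INTER_CUBIC)[:,:,::-1])
E
```

```text
x 1 rot [ 0.29 -0.03 -0.08] dp after turn [ 1.5 -0.9  0. ]
x -1 rot [-1.7971e+02  1.3000e-01 -5.0000e-02] dp after turn [ 1.5  0.9 -0. ]
dp in current axes mm [ 1.5 -0.9  0. ] tcp board [ 5.9 85. ] z 0.044 F [-0.1  0.6  0.3] t 3.6 q [-0.32  0.91  0.07  1.88 -0.16  0.36 -0.23] open 0.035454882982621616
```

View pics/side1.png

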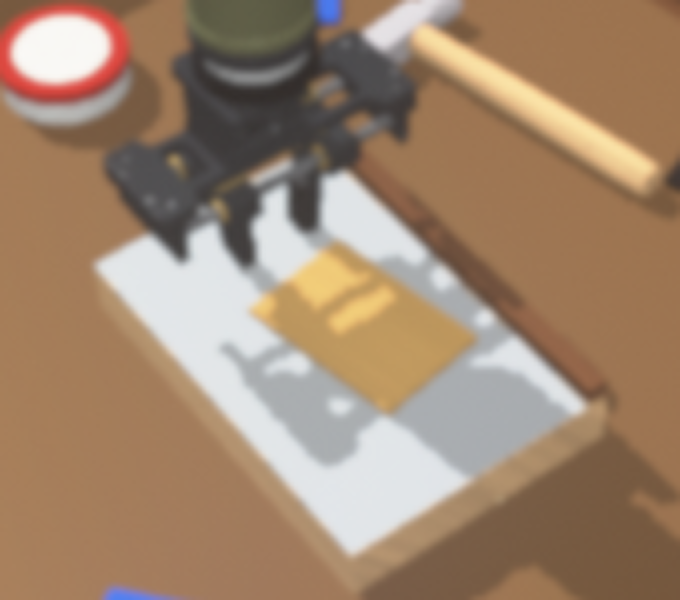

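View pics/scene1.png

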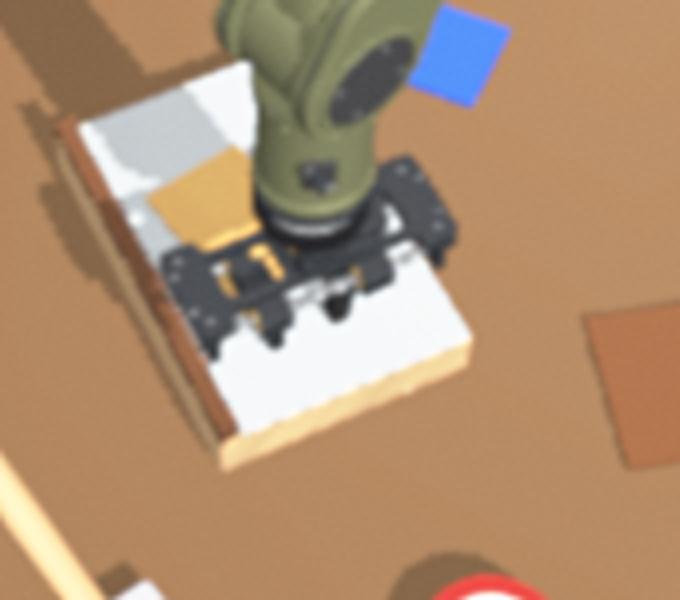

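Request:
{"name": "send_rows", "arguments": {"moves": [{"rot": [0.3,0,0],"dp": [0.0015,-0.001,0.008],"gripper": 40},{"rot": [0,0,0],"dp": [0,0,0.006],"gripper": 40},{"rot": [0,0,0],"dp": [0,0,0.006],"gripper": 40},{"rot": [0,0,0],"dp": [0,0,0.006],"gripper": 40},{"rot": [0,0,0],"dp": [0,0,0.006],"gripper": 40}]}}

```text
t: 4.2
tcp_pos: [0.5518, 0.0817, 0.0418]
orientation: [0.475, 0.524, 0.475, -0.523]
wrist_force: [1.1, 1.8, 0.5]
opening: 0.035
```

```bash
python3 - <<'E'
from h import *
goto(5,-20,.0425,'x')
E
```

```text
x 1 rot [-0.01 -0.04 -0.04] dp after turn [-0.7  0.3 72.6]
x -1 rot [ 1.7999e+02 -6.0000e-02  6.0000e-02] dp after turn [ -0.7  -0.3 -72.6]
dp in current axes mm [-0.7  0.3 72.6] tcp board [ 4.7 52.6] z 0.0418 F [1.1 1.8 0.5] t 4.2 q [-0.26  0.91  0.06  1.91 -0.14  0.33 -0.19] open 0.03504818785422925
```

Contact has begun, with a force of about 2 N in y. I keep pushing.

Request:
{"name": "send_rows", "arguments": {"moves": [{"rot": [0,0,0],"dp": [0,0,0.006],"gripper": 40},{"rot": [0,0,0],"dp": [0,0,0.006],"gripper": 40},{"rot": [0,0,0],"dp": [0,0,0.006],"gripper": 40},{"rot": [0,0,0],"dp": [0,0,0.006],"gripper": 40},{"rot": [0,0,0],"dp": [0,0,0.006],"gripper": 40}]}}

```text
t: 4.7
tcp_pos: [0.5484, 0.0519, 0.0417]
orientation: [0.475, 0.524, 0.475, -0.524]
wrist_force: [0.4, 2.8, 0.9]
opening: 0.0354
```

Request:
{"name": "send_rows", "arguments": {"moves": [{"rot": [0,0,0],"dp": [0,0,0.006],"gripper": 40},{"rot": [0,0,0],"dp": [0,0,0.006],"gripper": 40},{"rot": [0,0,0],"dp": [0,0,0.006],"gripper": 40},{"rot": [0,0,0],"dp": [0,0,0.006],"gripper": 40},{"rot": [0,0,0],"dp": [0,0,0.002],"gripper": 40}]}}

```text
t: 5.2
tcp_pos: [0.5459, 0.0251, 0.0417]
orientation: [-0.475, -0.524, -0.475, 0.524]
wrist_force: [0.7, 2.3, 0.9]
opening: 0.0353
```

```bash
python3 - <<'E'
from h import *
goto(5,-51,.0425,'x')
for n,x in (('scene',(210,130)),('side',(190,150))):
    im=imaging.camera(n); cv2.imwrite(f'pics/{n}2.png',cv2.resize(im[x[1]:x[1]+150,x[0]:x[0]+170],None,fx=4,fy=4,interpolation=cv2.INTER_CUBIC)[:,:,::-1])
E
```

```text
x 1 rot [-0.07  0.03  0.01] dp after turn [-0.8  0.7 46.6]
x -1 rot [ 1.7993e+02  2.0000e-02 -5.0000e-02] dp after turn [ -0.8  -0.7 -46.6]
dp in current axes mm [-0.8  0.8 46.6] tcp board [ 4.3 -4.4] z 0.0417 F [0.7 2.3 0.9] t 5.2 q [-0.16  0.9   0.04  1.94 -0.11  0.3  -0.12] open 0.035341664517653124
```

View pics/side2.png

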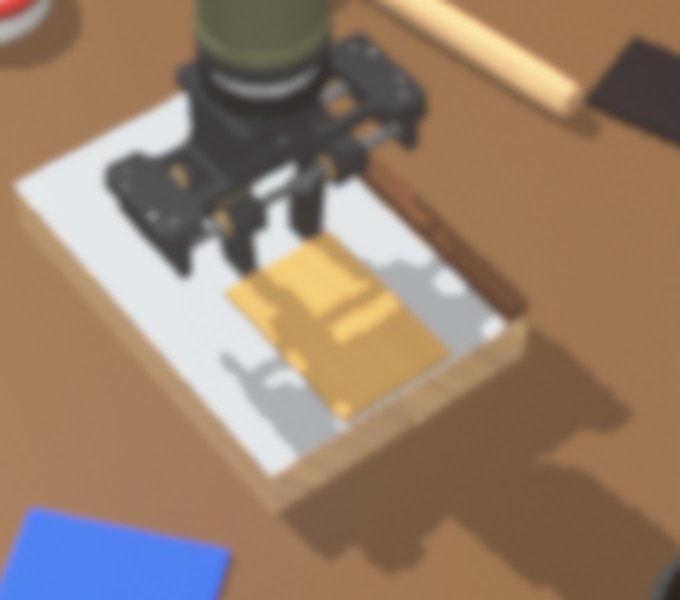

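The side view shows the plate now square to the board and both fingers on its short edge. Its front edge, at about crop (395,390), is just short of the board end. I continue for about 42 mm and then measure.

Request:
{"name": "send_rows", "arguments": {"moves": [{"rot": [0,0,0],"dp": [0,0,0.006],"gripper": 40},{"rot": [0,0,0],"dp": [0,0,0.006],"gripper": 40},{"rot": [0,0,0],"dp": [0,0,0.006],"gripper": 40},{"rot": [0,0,0],"dp": [0,0,0.006],"gripper": 40},{"rot": [0,0,0],"dp": [0,0,0.005],"gripper": 40}]}}

```text
t: 5.8
tcp_pos: [0.543, -0.0036, 0.0416]
orientation: [-0.475, -0.524, -0.475, 0.524]
wrist_force: [0.2, 1.0, -2.9]
opening: 0.0352
```

Request:
{"name": "send_rows", "arguments": {"moves": [{"rot": [0,0,0],"dp": [0,0,0.005],"gripper": 40},{"rot": [0,0,0],"dp": [0,0,0.004],"gripper": 40},{"rot": [0,0,0],"dp": [0,0,0.003],"gripper": 40},{"rot": [0,0,0],"dp": [0,0,0.001],"gripper": 40},{"rot": [0,0,0],"dp": [0,0,0],"gripper": 40}]}}

```text
t: 6.3
tcp_pos: [0.5419, -0.016, 0.0417]
orientation: [-0.475, -0.524, -0.475, 0.524]
wrist_force: [0.5, 0.4, -0.0]
opening: 0.0353
```

```bash
cat >> h.py <<'E'
def meas(tag):
    for n in ('scene','side'):
        im=imaging.camera(n); cal=imaging.calibration(n)
        u,v=proj(cal,np.r_[b2w(20,-120),.045])[0]; x0,y0=max(0,int(u-75)),max(0,int(v-70))
        x0=max(0,x0); crop=im[y0:y0+140,x0:x0+150]
        cv2.imwrite(f'pics/{n}_{tag}.png',cv2.resize(crop,None,fx=4,fy=4,interpolation=cv2.INTER_CUBIC)[:,:,::-1])
        h=cv2.cvtColor(im,cv2.COLOR_RGB2HSV); m=cv2.inRange(h,(15,100,110),(28,255,255))
        cs,_=cv2.findContours(m,cv2.RETR_EXTERNAL,cv2.CHAIN_APPROX_NONE)
        for c in cs:
            c=c.reshape(-1,2); P=plane(cal,c,.045)[:,:2]; B=w2b(P)
            if len(c)<40 or not((abs(B[:,0].mean()-25)<40) and abs(B[:,1].mean()+110)<60): continue
            rr=cv2.minAreaRect(B.astype(np.float32)); print(n,'board mm ext',B.min(0).round(1),B.max(0).round(1),'rect',np.round(rr[0],1),np.round(rr[1],1),round(rr[2],1),'crop org',x0,y0)
E
python3 - <<'E'
from h import *
goto(5,-51,.0425,'x'); meas('3')
E
```

```text
x 1 rot [-0.03  0.02 -0.  ] dp after turn [-0.8  0.6  5.5]
x -1 rot [ 1.7997e+02 -0.0000e+00 -3.0000e-02] dp after turn [-0.8 -0.6 -5.5]
dp in current axes mm [-0.8  0.6  5.5] tcp board [  4.4 -45.5] z 0.0417 F [ 0.5  0.4 -0. ] t 6.3 q [-0.07  0.9   0.03  1.95 -0.08  0.29 -0.07] open 0.03533358848233799
scene board mm ext [ -64.2 -375.4] [122.6 168.4] rect [  38.2 -106. ] [550.9 175.1] 86.3 crop org 194 108
side board mm ext [ -79.2 -186.9] [ 88.9 -56.7] rect [  15.7 -128.7] [142.5 147.9] 67.2 crop org 216 167
```

View pics/side_3.png

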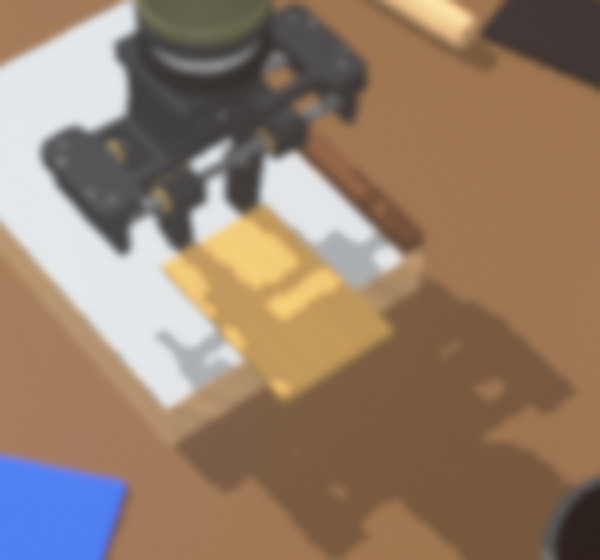

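View pics/scene_3.png

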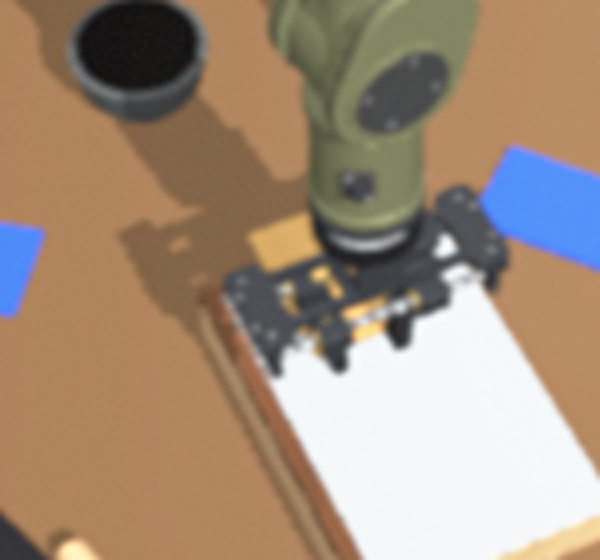

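```bash
python3 - <<'E'
from h import *
c=imaging.calibration('side')
P=np.array([(163,268),(257,204),(394,328),(287,403)])/4+[216,167]
print(w2b(plane(c,P,.045)).round(1))
E
```

```text
[[ -39.7  -62.4]
 [  34.4  -57.5]
 [  40.6 -179. ]
 [ -40.5 -182.2]]
```

The side view corners put the plate at board x -40..+40 and y -60..-180. It is square, with about 40 mm overhang, and needs a 40 mm push to the fence. I back off, lift, turn and go to the near side.

Request:
{"name": "send_rows", "arguments": {"moves": [{"rot": [0,0,0],"dp": [0,0,-0.01],"gripper": 40},{"rot": [0,0,0],"dp": [0,0,-0.015],"gripper": 60},{"rot": [0,0,0],"dp": [-0.03,0,0],"gripper": 60},{"rot": [0,0,0],"dp": [-0.04,0,0],"gripper": 60},{"rot": [0,0,0],"dp": [-0.02,0,0],"gripper": 60}]}}

```text
t: 6.9
tcp_pos: [0.5456, 0.0115, 0.1341]
orientation: [0.476, 0.524, 0.475, -0.522]
wrist_force: [0.3, 0.3, -0.8]
opening: 0.0527
```

Request:
{"name": "send_rows", "arguments": {"moves": [{"rot": [-8.5,0,0],"dp": [0,0,0],"gripper": 60},{"rot": [-8.5,0,0],"dp": [0,0,0],"gripper": 60},{"rot": [-8.5,0,0],"dp": [0,0,0],"gripper": 60},{"rot": [-8.5,0,0],"dp": [0,0,0],"gripper": 60},{"rot": [-8.5,0,0],"dp": [0,0,0],"gripper": 60}]}}

```text
t: 7.4
tcp_pos: [0.5445, 0.0113, 0.1318]
orientation: [0.634, 0.314, 0.634, -0.313]
wrist_force: [-0.6, 0.5, 1.0]
opening: 0.0527
```

Request:
{"name": "send_rows", "arguments": {"moves": [{"rot": [-8.5,0,0],"dp": [0,0,0],"gripper": 60},{"rot": [-8.5,0,0],"dp": [0,0,0],"gripper": 60},{"rot": [-8.5,0,0],"dp": [0,0,0],"gripper": 60},{"rot": [-8.5,0,0],"dp": [0,0,0],"gripper": 60},{"rot": [-8.5,0,0],"dp": [0,0,0],"gripper": 60}]}}

```text
t: 7.9
tcp_pos: [0.5444, 0.0112, 0.1318]
orientation: [0.704, 0.063, 0.704, -0.062]
wrist_force: [0.8, -0.6, -0.4]
opening: 0.0532
```

```bash
python3 - <<'E'
from h import *
goto(-68,-120,.12,'y')
E
```

```text
y 1 rot [-4.56 -0.   -0.04] dp after turn [  11.8 -101.7  -72.2]
y -1 rot [ 1.7544e+02 -6.0000e-02  0.0000e+00] dp after turn [ 11.8 101.7  72.2]
dp in current axes mm [  11.7 -107.1  -63.9] tcp board [  4.2 -18.3] z 0.1318 F [ 0.8 -0.6 -0.4] t 7.9 q [ 0.1   0.76 -0.34  1.9   0.44  0.56  0.86] open 0.0531819893772069
```

Request:
{"name": "send_rows", "arguments": {"moves": [{"rot": [-4.55,0,0],"dp": [0,0,0],"gripper": 60},{"rot": [0,0,0],"dp": [0,-0.025,-0.018],"gripper": 60},{"rot": [0,0,0],"dp": [0,-0.026,-0.018],"gripper": 60},{"rot": [0,0,0],"dp": [0,-0.026,-0.018],"gripper": 60},{"rot": [0,0,0],"dp": [0,-0.025,-0.018],"gripper": 60}]}}

```text
t: 8.4
tcp_pos: [0.4617, -0.0839, 0.1318]
orientation: [0.706, 0.037, 0.706, -0.036]
wrist_force: [-0.3, -1.0, -0.7]
opening: 0.0529
```

Request:
{"name": "send_rows", "arguments": {"moves": [{"rot": [0,0,0],"dp": [0.03,0,0],"gripper": 60},{"rot": [0,0,0],"dp": [0.03,0,0],"gripper": 60},{"rot": [0,0,0],"dp": [0.01,0,0],"gripper": 60},{"rot": [0,0,0],"dp": [0,0,0],"gripper": 60},{"rot": [0,0,0],"dp": [0,0,0],"gripper": 60}]}}

```text
t: 8.9
tcp_pos: [0.4627, -0.0837, 0.0622]
orientation: [0.706, 0.037, 0.706, -0.037]
wrist_force: [1.2, -0.3, -0.1]
opening: 0.0528
```

```bash
python3 - <<'E'
from h import *
goto(-68,-120,.042,'y');meas('4')
E
```

```text
y 1 rot [-0.39  0.03 -0.01] dp after turn [20.2  0.7 -0. ]
y -1 rot [ 1.7961e+02 -2.0000e-02 -5.0000e-02] dp after turn [20.2 -0.7  0. ]
dp in current axes mm [20.2  0.7 -0.1] tcp board [ -68.  -120.7] z 0.0622 F [ 1.2 -0.3 -0.1] t 8.9 q [ 0.19  0.83 -0.17  2.15  0.64  0.21  0.91] open 0.05279341414606995
side board mm ext [ -44.5 -186.4] [ 88.8 -57.1] rect [   7.5 -138.5] [131.4 111.7] 31.3 crop org 216 167
```

View pics/side_4.png

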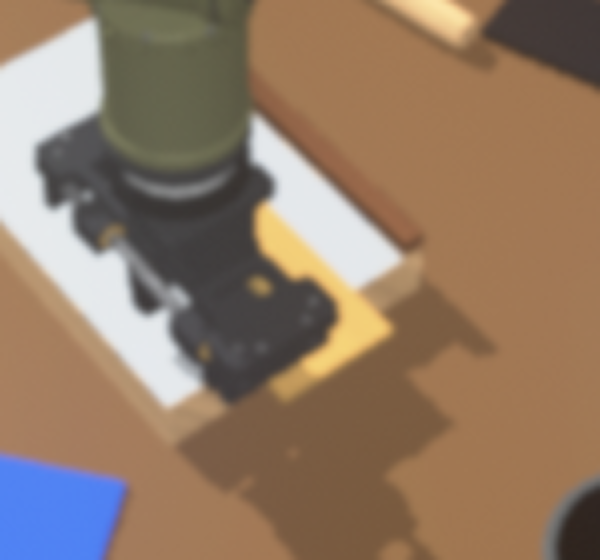

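View pics/scene_4.png

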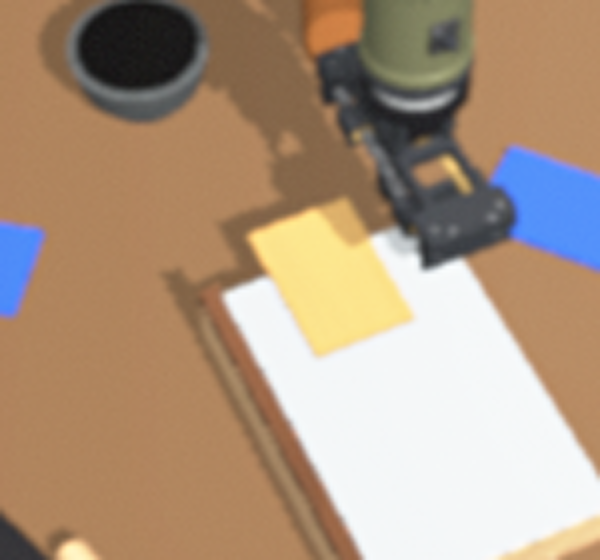

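```bash
python3 - <<'E'
from h import *
c=imaging.calibration('scene')
P=np.array([(247,236),(349,198),(414,318),(319,357)])/4+[194,108]
print(w2b(plane(c,P,.045)).round(1))
E
```

```text
[[  39.7 -174.3]
 [ -43.4 -173.4]
 [ -38.9  -54.4]
 [  37.   -53.5]]
```

```bash
python3 - <<'E'
from h import *
print(w2b(plane(imaging.calibration('scene'),np.array([(222,294),(375,232)])/4+[194,108],.04)).round(1))
print(w2b(plane(imaging.calibration('side'),np.array([(404,258),(168,408)])/4+[216,167],.04)).round(1))
E
```

```text
[[  76.2 -137.5]
 [ -48.8 -139.7]]
[[  81.  -140.7]
 [ -93.7 -141.4]]
```

The relative overhang is 35.5 mm in the scene view and 39.5 mm in the side view, close to the wanted 40 mm. I lower the fingers to the slab and push toward the fence.

Request:
{"name": "send_rows", "arguments": {"moves": [{"rot": [-0.4,0,0],"dp": [0.01,0.0005,0],"gripper": 60},{"rot": [0,0,0],"dp": [0.006,0,0],"gripper": 60},{"rot": [0,0,0],"dp": [0.003,0,0],"gripper": 60},{"rot": [0,0,0],"dp": [0.001,0,0],"gripper": 60},{"rot": [0,0,0],"dp": [0,0,0],"gripper": 60}]}}

```text
t: 9.5
tcp_pos: [0.462, -0.0841, 0.0415]
orientation: [0.706, 0.035, 0.706, -0.035]
wrist_force: [0.3, 0.0, -0.4]
opening: 0.0529
```

Request:
{"name": "send_rows", "arguments": {"moves": [{"rot": [0,0,0],"dp": [0,0,0.006],"gripper": 60},{"rot": [0,0,0],"dp": [0,0,0.006],"gripper": 60},{"rot": [0,0,0],"dp": [0,0,0.006],"gripper": 60},{"rot": [0,0,0],"dp": [0,0,0.006],"gripper": 60},{"rot": [0,0,0],"dp": [0,0,0.006],"gripper": 60}]}}

```text
t: 10.0
tcp_pos: [0.4911, -0.0872, 0.0417]
orientation: [0.705, 0.034, 0.707, -0.035]
wrist_force: [-3.6, -0.5, 2.7]
opening: 0.0529
```

```bash
python3 - <<'E'
from h import *
goto(-14,-120,.042,'y');meas('5')
E
```

```text
y 1 rot [-0.06 -0.14  0.03] dp after turn [-0.3  1.4 25.3]
y -1 rot [1.7994e+02 5.0000e-02 2.2000e-01] dp after turn [ -0.3  -1.4 -25.3]
dp in current axes mm [-0.4  1.4 25.3] tcp board [ -39.3 -121.4] z 0.0417 F [-3.6 -0.5  2.7] t 10.0 q [ 0.2   0.88 -0.19  2.07  0.64  0.25  0.92] open 0.05292430981052158
side board mm ext [ -30.2 -184.2] [  88.8 -141.5] rect [  32.6 -171.8] [123.6  34. ] 20.6 crop org 216 167
```

View pics/scene_5.png

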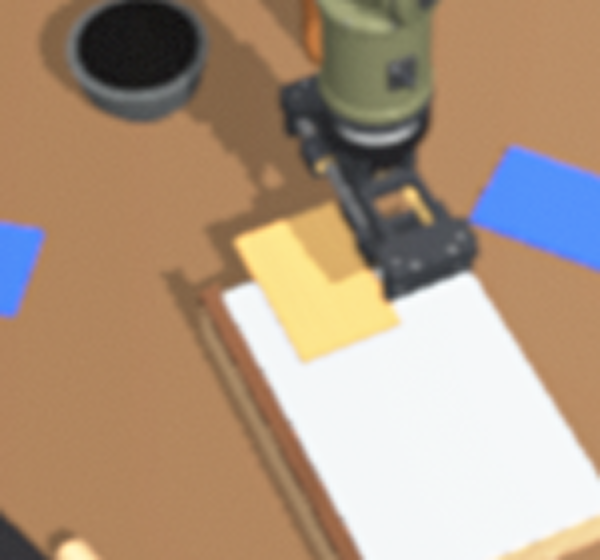

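The plate has slid about 10 mm toward the fence, squarely (its far edge runs at crop (235,240)-(305,360)). I continue.

Request:
{"name": "send_rows", "arguments": {"moves": [{"rot": [0,0,0],"dp": [0,0,0.006],"gripper": 60},{"rot": [0,0,0],"dp": [0,0,0.006],"gripper": 60},{"rot": [0,0,0],"dp": [0,0,0.005],"gripper": 60},{"rot": [0,0,0],"dp": [0,0,0.004],"gripper": 60},{"rot": [0,0,0],"dp": [0,0,0.003],"gripper": 60}]}}

```text
t: 10.6
tcp_pos: [0.5165, -0.0894, 0.0417]
orientation: [0.706, 0.035, 0.706, -0.035]
wrist_force: [-2.0, -0.5, 1.6]
opening: 0.0527
```

Request:
{"name": "send_rows", "arguments": {"moves": [{"rot": [0,0,0],"dp": [0,0,0.001],"gripper": 60},{"rot": [0,0,0],"dp": [0,0,0.001],"gripper": 60},{"rot": [0,0,0],"dp": [0,0,0.001],"gripper": 60},{"rot": [0,0,0],"dp": [0,0,0.001],"gripper": 60},{"rot": [0,0,0],"dp": [0,0,0],"gripper": 60}]}}

```text
t: 11.1
tcp_pos: [0.5202, -0.0898, 0.0417]
orientation: [0.706, 0.035, 0.706, -0.035]
wrist_force: [-0.4, 0.1, 0.6]
opening: 0.053
```

```bash
python3 - <<'E'
from h import *
goto(-10,-120,.042,'y');meas('6')
E
```

```text
y 1 rot [-0.06  0.03 -0.01] dp after turn [-0.3  1.1  0.2]
y -1 rot [ 1.7994e+02 -1.0000e-02 -4.0000e-02] dp after turn [-0.3 -1.1 -0.2]
dp in current axes mm [-0.3  1.1  0.2] tcp board [ -10.2 -121.1] z 0.0417 F [-0.4  0.1  0.6] t 11.1 q [ 0.23  0.9  -0.24  1.99  0.62  0.33  0.96] open 0.05295373924859333
```

View pics/scene_6.png

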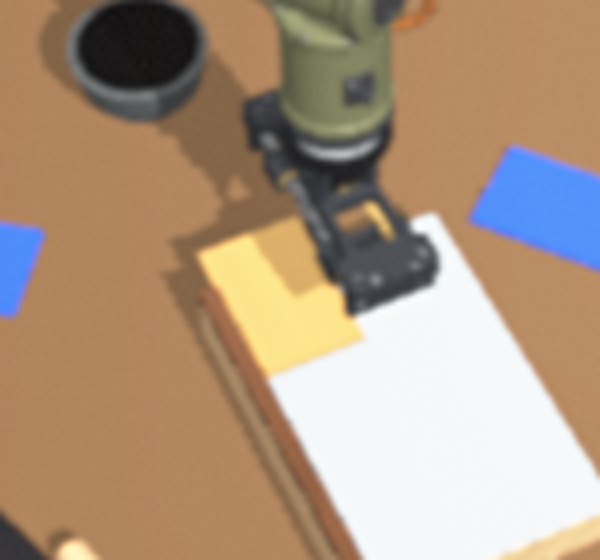

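The plate is almost at the fence. I now creep forward until the force rises.

Request:
{"name": "send_rows", "arguments": {"moves": [{"rot": [0,0,0],"dp": [0,0,0.0006],"gripper": 60},{"rot": [0,0,0],"dp": [0,0,0.0006],"gripper": 60},{"rot": [0,0,0],"dp": [0,0,0.0006],"gripper": 60},{"rot": [0,0,0],"dp": [0,0,0.0006],"gripper": 60},{"rot": [0,0,0],"dp": [0,0,0.0006],"gripper": 60}]}}

```text
t: 11.7
tcp_pos: [0.5206, -0.0899, 0.0416]
orientation: [0.705, 0.034, 0.708, -0.035]
wrist_force: [-7.5, 1.8, 5.5]
opening: 0.0528
```

Request:
{"name": "send_rows", "arguments": {"moves": [{"rot": [0,0,0],"dp": [0,0,0.0005],"gripper": 60},{"rot": [0,0,0],"dp": [0,0,0.0005],"gripper": 60},{"rot": [0,0,0],"dp": [0,0,0.0005],"gripper": 60},{"rot": [0,0,0],"dp": [0,0,0.0005],"gripper": 60},{"rot": [0,0,0],"dp": [0,0,0],"gripper": 60}]}}

```text
t: 12.2
tcp_pos: [0.5207, -0.0899, 0.0415]
orientation: [0.704, 0.034, 0.709, -0.035]
wrist_force: [-9.1, 1.9, 7.7]
opening: 0.0532
```

The force has reached 9 N with no further motion, so the plate is seated. I back off straight and then lift.

Request:
{"name": "send_rows", "arguments": {"moves": [{"rot": [0,0,0],"dp": [0,0,-0.005],"gripper": 60},{"rot": [0,0,0],"dp": [0,0,-0.01],"gripper": 60},{"rot": [0,0,0],"dp": [0,0,-0.015],"gripper": 60},{"rot": [0,0,0],"dp": [-0.03,0,0],"gripper": 60},{"rot": [0,0,0],"dp": [-0.04,0,0],"gripper": 60}]}}

```text
t: 12.7
tcp_pos: [0.4952, -0.087, 0.1115]
orientation: [0.706, 0.035, 0.707, -0.034]
wrist_force: [0.3, -0.9, -0.3]
opening: 0.0531
```

Request:
{"name": "send_rows", "arguments": {"moves": [{"rot": [0,0,0],"dp": [-0.04,0.035,0],"gripper": 60},{"rot": [0,0,0],"dp": [-0.02,0.04,0],"gripper": 60},{"rot": [0,0,0],"dp": [0,0.04,0],"gripper": 60},{"rot": [0,0,0],"dp": [0,0.04,0],"gripper": 60},{"rot": [0,0,0],"dp": [0,0.04,0],"gripper": 60}]}}

```text
t: 13.2
tcp_pos: [0.5158, 0.1067, 0.1702]
orientation: [0.708, 0.036, 0.705, -0.034]
wrist_force: [1.4, 0.0, -0.0]
opening: 0.0526
```

Request:
{"name": "send_rows", "arguments": {"moves": [{"rot": [0,0,0],"dp": [0,0.045,0],"gripper": 60},{"rot": [0,0,0],"dp": [0,0.045,0],"gripper": 60},{"rot": [0,0,0],"dp": [0,0.045,0],"gripper": 60},{"rot": [0,0,0],"dp": [0,0.03,0],"gripper": 60},{"rot": [0,0,0],"dp": [0,0,0],"gripper": 60}]}}

```text
t: 13.7
tcp_pos: [0.5305, 0.2767, 0.1702]
orientation: [0.708, 0.035, 0.705, -0.029]
wrist_force: [-0.0, -0.5, 0.2]
opening: 0.0533
```

```bash
python3 - <<'E'
from h import *
meas('7')
for n in ('scene','side'): cv2.imwrite(f'pics/{n}7f.png',imaging.camera(n)[:,:,::-1])
E
```

```text
side board mm ext [ -62.  -186.4] [ 90.7 -57. ] rect [  14.8 -120.9] [129.4 152.5] 89.3 crop org 216 167
```

View pics/scene_7.png

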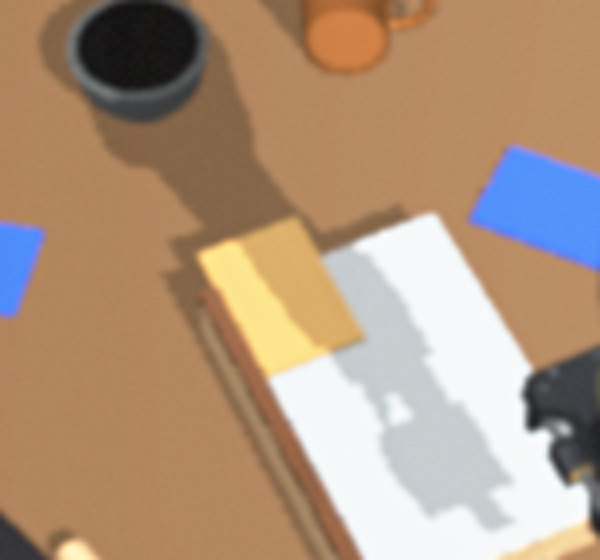

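View pics/side_7.png

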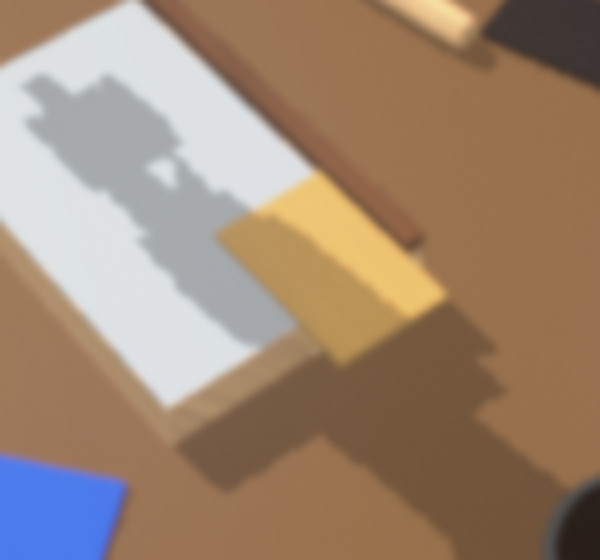

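View pics/scene7f.png

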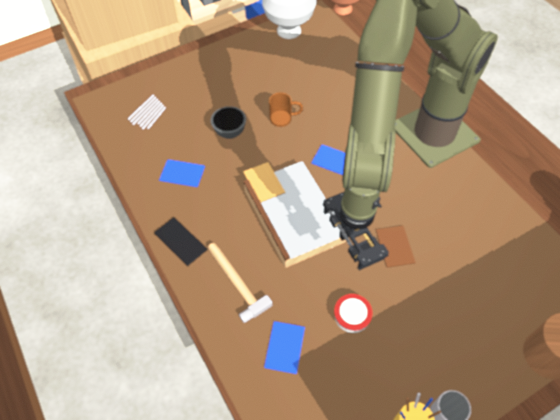

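```bash
python3 - <<'E'
from h import *
c=imaging.calibration('scene');d=imaging.calibration('side')
print(w2b(plane(c,np.array([(197,255),(297,216),(366,337),(270,376)])/4+[194,108],.045)).round(1))
print(w2b(plane(d,np.array([(216,235),(319,171),(448,295),(341,365)])/4+[216,167],.045)).round(1))
E
```

```text
[[  79.9 -174.4]
 [  -1.3 -175. ]
 [  -0.6  -54.5]
 [  75.2  -54. ]]
[[   0.2  -61.6]
 [  80.7  -60. ]
 [  81.  -180. ]
 [  -0.  -180.5]]
```

```bash
python3 - <<'E'
from h import *
goto(0,0,.1,'y'); r.close_job()
E
```

```text
y 1 rot [-0.18  0.05  0.07] dp after turn [  69.3 -235.    34.1]
y -1 rot [ 1.7982e+02  1.1000e-01 -8.0000e-02] dp after turn [ 69.3 235.  -34.1]
dp in current axes mm [  69.6 -234.9   34.8] tcp board [-34.1 235. ] z 0.1693 F [ 0.5 -1.1 -0.7] t 13.9 q [-0.33  0.75 -0.37  1.72  0.38  0.74  0.57] open 0.05303373422637471
the job is handed in; nothing more can be done
```

The brass blank now lies with one long edge against the fence and about a third of its length out over the end of the board nearest the pitch bowl. I slid it there with two fingertips, first along the board toward the bowl end, which also squared it. I then slid it across against the fence until the force reached 9 N with no further movement. I handed the job in at 13.9 s with the arm clear.

**Last checks:**
- **Fence:** The side view puts the long edge at 80–81 mm in board coordinates, and the fence face is at 80 mm. The scene view reads that edge at 75–80 mm, because the fence partly hides it there.
- **Squareness:** In the side view the edges agree with the board within about 1 mm over the plate's length.
- **Overhang:** The two views disagree slightly: about 40 mm in the side view and 36 mm in the scene view. A third of the length is 40 mm.
- **Other objects:** In the final scene picture the tin, mug and hammer look unmoved. I judged this by eye and did not measure it.

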